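Snap the large lens into the bench magnifier's three-point head

ROBOT

A 7-joint arm with a two-finger parallel gripper is mounted at the origin on the work surface. World frame = base frame: x ahead of the robot, y to its left, z up, the work surface at z = 0. Lengths are in m, angles in rad, forces in N, time in s.
With the tool pointing down it reaches from about 0.4 to 0.85 m from the base axis. Payload 4.5 kg.
Tool frame: the origin (TCP) lies midway between the tips of the shut fingers; the grasp point (between the pads) lies 19 mm behind it; z points along the fingers, y is the direction in which the jaws open and shut (so a half turn about z gives the same grasp; the last joint's range is limited). The gripper opens to 88 mm and grips with 3 to 60 N. Pads are 18 mm wide; open, the fingers measure 123 mm over their backs; the gripper's body (75 mm by 187 mm) begins 45 mm behind the grasp point.
Start: joints at [1.315, 0.689, -0.195, 1.565, 0.157, 0.902, -0.215], TCP at [0.179, -0.599, 0.239] pointing down, gripper open.
Joint ranges: [-3.01, 3.01], [-0.46, 2.08], [-1.47, 1.51], [0.13, 2.56], [-1, 4.14], [0.04, 2.09], [-2.66, 2.66]. Speed limits (rad/s): [2.57, 2.57, 3.14, 3.14, 3.14, 3.14, 3.14].

INTERFACE

Orientations are given as a unit quaternion [x, y, z, w].
In Python, from plant import r gives the robot as it stands. The module is installed in compiled form; this text tells all that it offers.
- The arm moves only by the shell command python3 -m jog 'ROWS' [FORCE]. ROWS is JSON, a list of rows, each an object with "translation": the shift along the tool's x, y, z in units of 40 mm (1.0 is 40 mm), a list of three; "twist": the turn about the tool's z in units of 6 degrees (1.0 is 6 degrees); "claw": the opening in per cent of the stroke, from 0 (shut) to 100 (fully open). A call has 1 to 20 rows; each row shifts and turns the commanded pose from where the row before left it, along the tool's axes as they then stand; what a row does not reach is not made up. A row lasts 1/12 s, in which the tool goes at most 41.7 mm and 7.16 degrees, less where a joint would pass 70% of its speed; a pose out of reach is approached as far as the arm can. A call is refused whole if a number of a shift passes 1 or a number of a turn 1, either way. A call with a gripper value outside its range is refused whole. The fingers move at their own pace and stop on an object; FORCE is the grip in N (left out, the last holds). Time passes only in rows, so rows that do not move let the fingers close. It gives the time, the measured TCP pose, the force and the opening at its end, in the units of the state.
- r.get_state(): the state, without advancing time (a new reading comes with each control period).
- r.snapshot(name): name is "scene" or "top"; returns a dict with "img" (384x512x3 uint8, red, green, blue), "fx", "fy", "cx", "cy" (pixels), "dist_coeffs" ([k1, k2, p1, p2, k3] as OpenCV has them; the pictures are not rectified), "origin" and "rotation" of the camera in the world. Camera axes: x right, y up, looking along -z (the intrinsics and any distortion apply to the point x, -y, -z); pixel columns grow to the right and rows downward; lengths in m; the calibration is good to about 2 mm. A picture is of the moment at which its call begins. There is no depth.
- r.finish_job(): hands the job in, once; it reports no verdict.
Trained networks look in the newest picture that a camera, given by its name, has taken for a name from the list of things; names that differ only in an ending like _2 or _b are one class to them, and where a whole thing is asked for, a point or a joint stands for the part that bears it (a point fixed in the world has none). Each returns a list of dicts, best first, with "confidence" (0 to 1); they miss things now and then, are a little off and sometimes report something else, mostly with a low value. They report only what shows in the picture. A call takes as long as a camera call. They do not tell look-alikes from the thing itself.
- r.spot_in(label, camera): "rect" ([left, top, right, bottom] in pixels, round what is visible of it).
- r.spot_point(label, camera): "location" ([row, column] in pixels: a listed point, or the origin of a listed thing).
The state is a dict: "clock": time; "q": joint angles; "qd": joint speeds; "joint_torque": joint torques, N m; "tool_pos": TCP position; "eef_rot": TCP orientation; "contact_force": force on the tool from outside, world axes, zero at the start; "moment": the same for the moment, N m; "opening": opening from 0.0 (shut) to 1.0 (fully open).
Only numpy, scipy, OpenCV 4.12 (cv2) and the standard library are available. Lean on these libraries where they do the work, as an engineer would, in place of code of your own. Each camera call takes 0.05 s, during which the arm holds its last target. There are 200 camera calls.

TASK

Fit the larger of the two lenses in the tray into the empty head of the bench magnifier, barrel up: slip its flange under the two fixed claws, then press the opposite edge down past the spring ball until it snaps in and the flange sits flat on all three seat bars, and let go. The head hangs on a springy arm that gives under your hand, so feel for the snap but never push on it harder than about two kilos, and leave the other things where they are.

Things in the scene. Friction and masses are not known exactly. Their poses are not given: they have to be found in the camera images.
- lens_grip (a point): The large lens, loose, barrel up: dark metal cell with glass in its bore. Flange 76 mm in diameter, 4 mm thick, at the bottom; barrel 50 mm in diameter above it; 40 mm tall, about 0.25 kg. The point is on its axis (z, up), 27 mm above the underside: gripped here, fingertips reaching 20 mm lower clear the flange. It is round: its yaw does not matter
- small_grip (a point): Bystander: the small lens in the same tray. Flange 60 mm in diameter, barrel 38 mm, 34 mm tall; the point is its centre, 17 mm up. Which of the two places in the tray each lens has varies; their centres are about 100 mm apart
- tray: Open black plastic lens tray, fixed, 140 by 220 mm (x by y), walls 4 mm thick and 9 mm high; origin under its centre. The lenses stand flange down on its 4 mm floor, one on either side of the centre along y
- seat (a point): Centre of the empty three-point head of the bench magnifier, in the plane of the tops of its three seat bars, on which the flange's underside is to rest; about 117 mm above the bench. z up; x points across the seat to the column, whose collar (122 mm along +x) ends just below this plane; the spring catch is on the -x side. Beneath is a black ring, 52 mm bore, 98 mm outside, top 9 mm below this plane
- claw_left (a point): Top of the left fixed claw, 11 mm wide, at 50 degrees from the seat's +x towards +y; the point is 38 mm from the seat's axis and 9 mm above its plane. Under it an upright stop face for the flange's edge, 38 mm from the axis; its lip reaches in to 34 mm, underside bevelled, 5.5 mm above the seat plane at the stop, 6.5 mm at its inner edge
- claw_right (a point): Top of the right claw, the mirror image, at 50 degrees towards -y. To go under both lips the flange needs a tilt of about 18 degrees, catch side up (to clear the ball); resting on the two claw-side bars it slides along the seat's +x to the stops. Left so, it leans on the ball; it is then pressed down on the catch side of the barrel's top rim
- catch (a joint): Spring catch: free-rolling steel ball 16 mm in diameter, centre 8 mm above the seat plane and 43 mm along the seat's -x at rest. Value: how far it is pushed back outwards (m); 3 N at rest, 0.5 N more per mm; below 0.001 with a lens seated, about 0.0025 as the flange passes. Pressing the flange past it takes roughly 10 N on the barrel's rim; then it presses the flange down and towards the claws
- head (a joint): Dip of the head (ring, claws, bars, catch) about the root of its springy arm, 107 mm along the seat's +x from the seat's centre and 12 mm below the seat plane (rad, 0 level, growing as the catch side goes down). It gives some 1 N per mm at the seat when pressed (about 0.23 for 20 N on the catch side of the rim) and springs back: 0 when empty, 0.02 to 0.05 with the lens in
- bar_left: Polished steel seat bar (slippery, like the claws), 6 mm round, lying radially under the left claw, from 26 to 37 mm from the seat's centre; its top is in the seat plane (its origin is at the arm's root)
- bar_right: The same under the right claw
- bar_catch: The same on the -x side, in front of the spring ball
- magnifier_base (a point): Centre of the top of the magnifier's fixed white base plate, 230 by 150 mm (x by y), top 12 mm above the bench; the seat is 30 mm along -x from it and 105 mm higher
- jaw: Bystander: red and white dental jaw model, about 50 by 55 mm, 27 mm tall, loose on the base plate under the head; origin under its middle
- bur_box: Bystander: white box with a clear lid, 70 by 110 by 32 mm (x, y, z), loose on the bench; origin under its centre
- dish: Bystander: small glass dish, 44 mm in diameter, 30 mm tall, loose on the bench; origin under its centre
- ball: The ball of the spring catch, 16 mm in diameter; origin at its centre
There are look-alikes about, which are no part of the job. Leave any purple look-alike of the part that bears lens_grip alone.

How it is judged:
By the outcome, as a careful person would: the job done as asked, in the order asked, and still so for the second after the job is handed in, with the robot touching nothing.
It also fails if it takes over 48 s, if anything falls off the work surface, if the arm or the gripper's body presses on something with over 40 N, if the wrist force passes 120 N, or if a joint passes its speed limit or range.

## Working session

There is one attempt and no reset: what is moved stays moved. The work goes in short steps, Python scripts to look and compute and a shell command to move; the robot and the scene stay as the last step left them, time stands still between calls to the robot, and variables do not carry over. Pictures are saved under pics/ and viewed, about 8 in all and at most 12, crops included, and the job is handed in when it is done.

```bash
mkdir -p pics; cat > h.py <<'E'
import numpy as np, cv2
from plant import r
def snap(cam,name=None):
    s=r.snapshot(cam)
    if name: cv2.imwrite(f'pics/{name}.png',cv2.cvtColor(s['img'],cv2.COLOR_RGB2BGR))
    return s
def ray(s,loc):
    K=np.array([[s['fx'],0,s['cx']],[0,s['fy'],s['cy']],[0,0,1.]])
    p=cv2.undistortPoints(np.array([[[loc[1],loc[0]]]],float),K,np.array(s['dist_coeffs'],float))[0,0]
    d=np.array(s['rotation'])@np.array([p[0],-p[1],-1]); return np.array(s['origin']),d/np.linalg.norm(d)
def atz(s,loc,z):
    o,d=ray(s,loc); return o+d*(z-o[2])/d[2]
def tri(rs):
    A=0;b=0
    for o,d in rs:
        P=np.eye(3)-np.outer(d,d);A=A+P;b=b+P@o
    x=np.linalg.solve(A,b); return x,max(np.linalg.norm((np.eye(3)-np.outer(d,d))@(x-o)) for o,d in rs)
def proj(s,X):
    R=np.array(s['rotation']);c=R.T@(np.array(X)-np.array(s['origin']));c=c*[1,-1,-1]
    K=np.array([[s['fx'],0,s['cx']],[0,s['fy'],s['cy']],[0,0,1.]])
    return cv2.projectPoints(c.reshape(1,1,3),np.zeros(3),np.zeros(3),K,np.array(s['dist_coeffs'],float))[0][0,0]
E
python3 - <<'E'
from h import *
S={c:snap(c,c+'1') for c in ('scene','top')}
print({c:np.round(S[c]['origin'],3) for c in S})
for l in ['lens_grip','small_grip','seat','claw_left','claw_right','ball','magnifier_base','tray','jaw','bur_box','dish','bar_catch']:
    D={c:r.spot_point(l,c) for c in S}
    print(l,{c:[(np.round(d['location']).tolist(),round(d['confidence'],2)) for d in D[c][:3]] for c in D})
    if all(D.values()):
        x,e=tri([ray(S[c],D[c][0]['location']) for c in S]); print('   ',np.round(x,4),round(e,4))
E
```

```text
{'scene': array([ 1.01 , -0.139,  0.68 ]), 'top': array([0.481, 0.049, 0.805])}
lens_grip {'scene': [([192.0, 288.0], 0.69), ([192.0, 229.0], 0.61), ([182.0, 325.0], 0.41)], 'top': [([218.0, 206.0], 0.87), ([230.0, 268.0], 0.57)]}Traceback (most recent call last):
  File "<stdin>", line 8, in <module>
  File "h.py", line 10, in ray
    d=np.array(s['rotation'])@np.array([p[0],-p[1],-1]); return np.array(s['origin']),d/np.linalg.norm(d)
      ~~~~~~~~~~~~~~~~~~~~~~~^~~~~~~~~~~~~~~~~~~~~~~~~~
ValueError: matmul: Input operand 1 has a mismatch in its core dimension 0, with gufunc signature (n?,k),(k,m?)->(n?,m?) (size 3 is different from 4)
```

View pics/scene1.png

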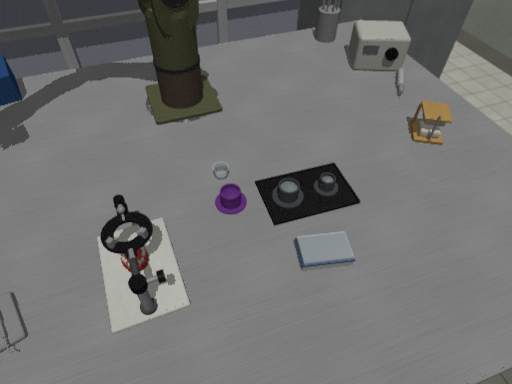

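View pics/top1.png

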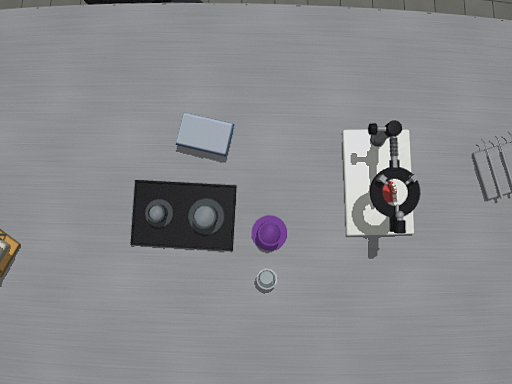

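The scene picture shows the large lens at about (col 288, row 190), the small one at (327,182), the purple decoy at (231,198), and the magnifier ring at (127,232). In the top picture the large lens is at (206,216), the ring at (395,192), its column at (393,128) and the catch at (399,226). `rotation` has four values, so I'll read it as a quaternion.

```bash
sed -i 's/np.array(s\[.rotation.\])/rot(s)/' h.py; cat >> h.py <<'E'
from scipy.spatial.transform import Rotation
def rot(s):
    q=np.array(s['rotation'],float); return q if q.shape==(3,3) else Rotation.from_quat(q).as_matrix()
E
python3 - <<'E'
from h import *
S={c:snap(c) for c in ('scene','top')}
print(S['top']['rotation'])
near={'lens_grip':0}
for l in ['lens_grip','small_grip','seat','claw_left','claw_right','ball','magnifier_base','tray','jaw','bur_box','dish','bar_catch']:
    D={c:r.spot_point(l,c) for c in S}
    print(l,{c:[(np.round(d['location']).tolist(),round(d['confidence'],2)) for d in D[c][:3]] for c in D})
    if all(D.values()):
        x,e=tri([ray(S[c],D[c][0]['location']) for c in S]); print('   ',np.round(x,4),round(e,4))
print(r.get_state())
E
```

```text
[ 0.02233448 -0.02254912 -0.69898069  0.71443594]
lens_grip {'scene': [([192.0, 290.0], 0.94), ([192.0, 231.0], 0.6)], 'top': [([232.0, 270.0], 0.94), ([218.0, 204.0], 0.85), ([210.0, 181.0], 0.74)]}
    [0.4987 0.0723 0.0792] 0.0687
small_grip {'scene': [([182.0, 325.0], 0.73)], 'top': [([213.0, 156.0], 0.78)]}
    [0.4916 0.2518 0.0172] 0.0023
seat {'scene': [([229.0, 128.0], 0.87), ([259.0, 135.0], 0.2)], 'top': [([191.0, 394.0], 0.9)]}
    [ 0.543  -0.2171  0.1058] 0.0
claw_left {'scene': [([228.0, 143.0], 0.78), ([258.0, 136.0], 0.69)], 'top': [([178.0, 385.0], 0.65)]}
    [ 0.5667 -0.1906  0.1258] 0.0028
claw_right {'scene': [([238.0, 111.0], 0.94), ([206.0, 120.0], 0.61)], 'top': [([177.0, 412.0], 0.97)]}
    [ 0.5694 -0.246   0.124 ] 0.0001
ball {'scene': [([210.0, 118.0], 0.43)], 'top': [([214.0, 396.0], 0.56)]}
    [ 0.4978 -0.2243  0.1114] 0.0046
magnifier_base {'scene': [([262.0, 141.0], 0.64), ([255.0, 323.0], 0.49)], 'top': [([184.0, 380.0], 0.72)]}
    [ 0.5668 -0.2171  0.0187] 0.0032
tray {'scene': [([194.0, 305.0], 0.95)], 'top': [([211.0, 182.0], 0.65)]}
    [0.4987
[... 553 characters left out ...]
 'top': []}
{'clock': 1.5, 'q': array([ 1.31478534,  0.68909508, -0.19462861,  1.56528935,  0.15732581,
        0.9025067 , -0.21510956]), 'qd': array([ 0.00085108,  0.00139541, -0.00065402, -0.00022389,  0.00131281,
       -0.00113467,  0.00067782]), 'joint_torque': array([-3.95745269e-05, -5.27488482e+01, -1.26724921e+00, -1.53743988e+01,
       -5.19703003e-02, -7.06760820e-04,  2.46530237e-05]), 'tool_pos': array([ 0.1786482 , -0.5989531 ,  0.23874937]), 'eef_rot': array([9.89515976e-01, 1.44423443e-01, 1.12192832e-05, 4.35631659e-05]), 'contact_force': array([ 0.3116715 , -0.81757328,  0.17385675]), 'moment': array([ 0.00842245, -0.00137241,  0.02776965]), 'opening': 1.0032080102570502}
```

```bash
cat > fit.py <<'E'
from h import *
from scipy.optimize import least_squares
obs=[];L=[]
c50,s50=np.cos(np.radians(50)),np.sin(np.radians(50))
M={'seat':(0,0,0),'claw_left':(.038*c50,.038*s50,.009),'claw_right':(.038*c50,-.038*s50,.009),'ball':(-.043,0,.008)}
def X(p,m): 
    c,s=np.cos(p[2]),np.sin(p[2]); return np.array([p[0]+c*m[0]-s*m[1],p[1]+s*m[0]+c*m[1],.117+m[2]])
p0=[.5436,-.2195,.08]
for k in range(2):
  for cam in('top','scene'):
    s=snap(cam)
    for l in M:
        for d in r.spot_point(l,cam):
            uv=np.array(d['location'][::-1]); e=uv-proj(s,X(p0,M[l]))
            if np.linalg.norm(e)<7: obs.append((s,M[l],uv,d['confidence'],l,cam)); break
    for d in r.spot_point('lens_grip',cam):
        w=atz(s,d['location'],.031)
        if np.linalg.norm(w[:2]-[.495,.15])<.03: print('lens',cam,np.round(w,4),round(d['confidence'],2))
f=lambda p:np.concatenate([(proj(o[0],X(p,o[1]))-o[2])*o[3] for o in obs])
sol=least_squares(f,p0,loss='soft_l1',x_scale=[.01,.01,.1]); p=sol.x
print('seat',np.round(p[:2],4),'yaw deg',np.degrees(p[2]))
for o in obs: print(o[4],o[5],np.round(o[2]-proj(o[0],X(p,o[1])),1),round(o[3],2))
im=cv2.cvtColor(snap('top')['img'],cv2.COLOR_RGB2BGR)[110:250,320:460]
cv2.imwrite('pics/crop.png',cv2.resize(im,None,fx=4,fy=4,interpolation=cv2.INTER_CUBIC))
E
python3 fit.py
```

```text
lens top [0.4848 0.1557 0.031 ] 0.61
lens scene [0.4928 0.1502 0.031 ] 0.88
lens top [0.4849 0.1505 0.031 ] 0.64
lens scene [0.5002 0.1446 0.031 ] 0.68
seat [ 0.5401 -0.2196] yaw deg 0.1278049127367084
seat top [-0.4 -0.4] 0.6
claw_left top [0.9 0.2] 0.96
claw_right top [-2.8 -0.1] 0.81
ball top [-0.8 -0. ] 0.52
seat scene [0.8 4.8] 0.81
claw_left scene [-0.2  3.3] 0.77
ball scene [-1.1  2.3] 0.42
seat top [0.2 1.6] 0.94
claw_left top [0.7 1.1] 0.81
claw_right top [-0.2  2.2] 0.64
ball top [-1.9 -0.2] 0.45
seat scene [-0.   5.7] 0.74
claw_left scene [ 3.1 -0.5] 0.82
claw_right scene [-0.5  0.4] 0.64
ball scene [-2.3 -0.7] 0.47
```

View pics/crop.png

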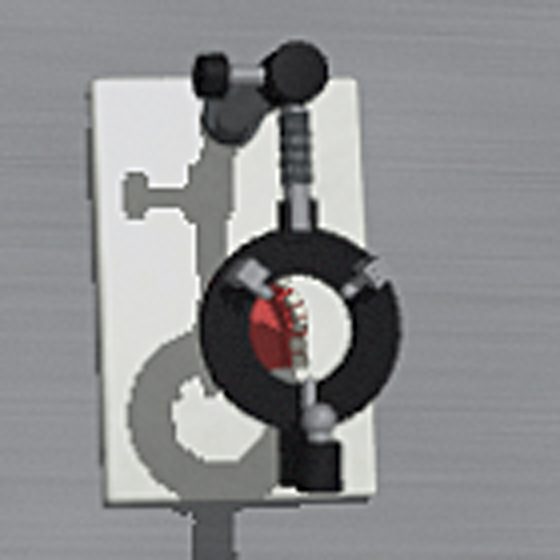

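The crop shows the ring centre at about (301,331), the ball at (320,421), the claws at (248,272) and (377,270), and the column top at (297,72). I'll work these by hand against the networks.

```bash
python3 - <<'E'
from h import *
s=snap('top')
g=lambda u,v,z:atz(s,[110+(v-1.5)/4,320+(u-1.5)/4],z)[:2]
P={'ring':g(301,331,.108),'bore':g(301,327,.1),'ball':g(320,418,.126),'clawL':g(246,272,.126),'clawR':g(379,270,.126),'collar':g(297,72,.114),
 'b1':g(92,80,.012),'b2':g(105,503,.012),'b3':g(357,78,.012),'b4':g(375,498,.012)}
for k in P: print(k,np.round(P[k],4))
a=lambda d:np.degrees(np.arctan2(d[1],d[0]))
print('yaw', 'collar-ring',a(P['collar']-P['ring']),'collar-ball',a(P['collar']-P['ball']),'base',a(P['b1']-P['b2']),a(P['b3']-P['b4']),'claws',a(P['clawL']-P['clawR'])-90,'ring-ball',a(P['ring']-P['ball']))
print(np.linalg.norm(P['collar']-P['ring']),np.linalg.norm(P['ring']-P['ball']),np.linalg.norm(P['clawL']-P['clawR']))
im=cv2.cvtColor(s['img'],cv2.COLOR_RGB2BGR)[160:270,120:300]
s2=snap('scene');im2=cv2.cvtColor(s2['img'],cv2.COLOR_RGB2BGR)[150:240,200:380]
cv2.imwrite('pics/crop2.png',cv2.resize(np.vstack([im,im2]),None,fx=3,fy=3,interpolation=cv2.INTER_CUBIC))
E
```

```text
ring [ 0.5405 -0.219 ]
bore [ 0.5431 -0.2221]
ball [ 0.4991 -0.221 ]
clawL [ 0.5656 -0.1861]
clawR [ 0.5682 -0.2497]
collar [ 0.6636 -0.216 ]
b1 [ 0.6822 -0.1415]
b2 [ 0.4548 -0.1495]
b3 [ 0.6885 -0.2891]
b4 [ 0.4596 -0.2971]
yaw collar-ring 1.3662050158686743 collar-ball 1.7319182584851311 base 2.0177457116835433 2.0020768744764785 claws 2.346132640111776 ring-ball 2.8179559781400405
0.12316821726510346 0.04147796974584166 0.06360690649946354
```

View pics/crop2.png

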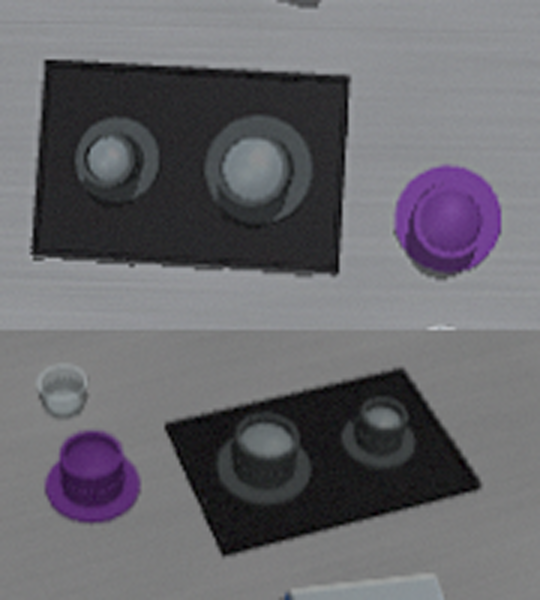

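```bash
python3 - <<'E'
from h import *
s=snap('top');t=snap('scene')
A=atz(s,[160+169/3,120+257.5/3],.008);B=atz(t,[150+(461-330)/3,200+263.5/3],.007)
print('lens',A,B, 'radius check',np.linalg.norm(atz(s,[216.3,120+203/3],.008)-atz(s,[216.3,120+312/3],.008)))
print('small',atz(s,[160+159/3,120+117/3],.008))
q=r.get_state(); R=Rotation.from_quat(q['eef_rot']).as_matrix()
c=R.T@(np.array([(A[0]+B[0])/2,(A[1]+B[1])/2,.20])-q['tool_pos']); print('tool units',c/.04,'to twist')
print(np.degrees(np.arctan2(R[1,0],R[0,0])),q['clock'])
E
```

```text
lens [0.48888415 0.14842675 0.008     ] [0.48683178 0.15225409 0.007     ] radius check 0.07745408992465784
small [0.49360106 0.24909831 0.008     ]
tool units [ 12.76218074 -15.7421735    0.96686021] to twist
16.604169412999173 2.95
```

```bash
python3 -m jog '[{"translation":[0.3,-0.2,0],"twist":1,"claw":100},{"translation":[0.5,-0.4,0],"twist":1,"claw":100},{"translation":[0.6,-0.6,0],"twist":0.43,"claw":100},{"translation":[0.6,-0.7,0],"twist":0,"claw":100},{"translation":[0.6,-0.7,0],"twist":0,"claw":100},{"translation":[0.6,-0.7,0],"twist":0,"claw":100},{"translation":[0.6,-0.7,0],"twist":0,"claw":100},{"translation":[0.6,-0.7,0],"twist":0,"claw":100},{"translation":[0.6,-0.7,0],"twist":0,"claw":100},{"translation":[0.6,-0.7,0],"twist":0,"claw":100},{"translation":[0.6,-0.7,0],"twist":0,"claw":100},{"translation":[0.6,-0.7,0],"twist":0,"claw":100},{"translation":[0.5,-0.8,0],"twist":0,"claw":100},{"translation":[0.3,-0.9,0],"twist":0,"claw":100},{"translation":[0.2,-0.9,0],"twist":0,"claw":100},{"translation":[0,-0.9,0],"twist":0,"claw":100},{"translation":[0,-0.9,0],"twist":0,"claw":100},{"translation":[0,-0.9,0],"twist":0,"claw":100},{"translation":[0,-0.9,0],"twist":0,"claw":100},{"translation":[0,-0.9,0],"twist":0,"claw":100}]' 10
cat > go.py <<'E'
import sys
from h import *
q=r.get_state(); R=Rotation.from_quat(q['eef_rot']).as_matrix()
t=[float(v) for v in sys.argv[1:4]]
print('units',np.round(R.T@(np.array(t)-q['tool_pos'])/.04,3),'yaw',round(np.degrees(np.arctan2(R[1,0],R[0,0])),2),'t',q['clock'],'pos',np.round(q['tool_pos'],4),'F',np.round(q['contact_force'],2),'open',round(q['opening'],3))
E
python3 go.py .488 .150 .012
```

```text
clock: 4.62
tool_pos: [0.4633, 0.0039, 0.2389]
eef_rot: [1.0, 0.018, 0.0, -0.0]
contact_force: [0.0, 0.8, 0.1]
opening: 1.001
units [ 0.742 -3.629  5.674] yaw 2.02 t 4.6167 pos [0.4633 0.0039 0.2389] F [0.04 0.81 0.09] open 1.001
```

```bash
python3 -m jog '[{"translation":[0.2,-0.9,0.1],"twist":0,"claw":100},{"translation":[0.2,-0.9,0.3],"twist":0,"claw":100},{"translation":[0.2,-0.8,0.5],"twist":0,"claw":100},{"translation":[0.1,-0.6,0.7],"twist":0,"claw":100},{"translation":[0,-0.2,0.8],"twist":0,"claw":100},{"translation":[0,0,0.8],"twist":0,"claw":100},{"translation":[0,0,0.7],"twist":0,"claw":100},{"translation":[0,0,0],"twist":0,"claw":100},{"translation":[0,0,0],"twist":0,"claw":100}]'; python3 go.py .488 .150 .012
python3 - <<'E'
from h import *
a=snap('top')['img'][150:290,110:310];b=snap('scene')['img'][110:250,200:400]
cv2.imwrite('pics/c3.png',cv2.resize(cv2.cvtColor(np.hstack([a,b]),cv2.COLOR_RGB2BGR),None,fx=2,fy=2,interpolation=cv2.INTER_CUBIC))
E
```

```text
clock: 5.37
tool_pos: [0.4859, 0.1388, 0.0821]
eef_rot: [1.0, 0.018, -0.001, 0.001]
contact_force: [0.3, -0.2, 0.7]
opening: 0.999
units [ 0.066 -0.28   1.751] yaw 2.03 t 5.3667 pos [0.4859 0.1388 0.0821] F [ 0.35 -0.23  0.66] open 0.999
```

View pics/c3.png

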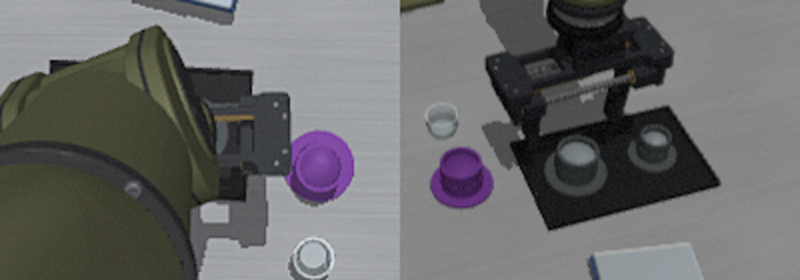

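```bash
python3 -m jog '[{"translation":[0.06,-0.28,0],"twist":0,"claw":100},{"translation":[0,0,0.6],"twist":0,"claw":100},{"translation":[0,0,0.6],"twist":0,"claw":100},{"translation":[0,0,0.4],"twist":0,"claw":100},{"translation":[0,0,0.12],"twist":0,"claw":100},{"translation":[0,0,0],"twist":0,"claw":100},{"translation":[0,0,0],"twist":0,"claw":75},{"translation":[0,0,0],"twist":0,"claw":50},{"translation":[0,0,0],"twist":0,"claw":45},{"translation":[0,0,0],"twist":0,"claw":45},{"translation":[0,0,0],"twist":0,"claw":45},{"translation":[0,0,0],"twist":0,"claw":45}]' 15; python3 go.py .488 .150 .012
```

```text
clock: 6.47
tool_pos: [0.4888, 0.1499, 0.0143]
eef_rot: [1.0, 0.018, 0.0, 0.0]
contact_force: [1.2, -2.7, 2.3]
opening: 0.57
units [-0.02  -0.002  0.057] yaw 2.01 t 6.4667 pos [0.4888 0.1499 0.0143] F [ 1.17 -2.69  2.33] open 0.57
```

```bash
python3 -m jog '[{"translation":[0,0,-0.3],"twist":0,"claw":45},{"translation":[0,0,-0.6],"twist":0,"claw":45},{"translation":[0,0,-0.7],"twist":0,"claw":45},{"translation":[0,0.2,-0.8],"twist":0,"claw":45},{"translation":[0.1,0.4,-0.7],"twist":0,"claw":45},{"translation":[0.1,0.6,-0.6],"twist":0,"claw":45},{"translation":[0.1,0.7,-0.5],"twist":0,"claw":45},{"translation":[0.1,0.8,-0.3],"twist":0,"claw":45},{"translation":[0.1,0.8,-0.15],"twist":0,"claw":45},{"translation":[0.1,0.8,0],"twist":0,"claw":45},{"translation":[0.1,0.8,0],"twist":0,"claw":45},{"translation":[0,0.8,0],"twist":0,"claw":45},{"translation":[0,0.8,0],"twist":0,"claw":45},{"translation":[0,0.7,0],"twist":0,"claw":45},{"translation":[0,0.6,0],"twist":0,"claw":45},{"translation":[0,0.5,0],"twist":0,"claw":45},{"translation":[0,0.3,0],"twist":0,"claw":45},{"translation":[0,0.2,0],"twist":0,"claw":45},{"translation":[0,0,0],"twist":0,"claw":45},{"translation":[0,0,0],"twist":0,"claw":45}]'; python3 go.py .5295 -.22 .146
python3 - <<'E'
from h import *
s=snap('scene'); b=s['img'][150:340,50:260]
print(proj(s,[.5415,-.2195,.117]))
cv2.imwrite('pics/c4.png',cv2.resize(cv2.cvtColor(b,cv2.COLOR_RGB2BGR),None,fx=3,fy=3,interpolation=cv2.INTER_CUBIC))
E
```

```text
clock: 8.13
tool_pos: [0.5293, -0.2073, 0.2]
eef_rot: [1.0, 0.018, -0.0, -0.001]
contact_force: [1.0, 0.3, -2.7]
opening: 0.563
units [-0.005  0.319  1.349] yaw 2.07 t 8.1333 pos [ 0.5293 -0.2073  0.2   ] F [ 0.96  0.28 -2.68] open 0.563
[124.96215096 224.96025514]
```

View pics/c4.png

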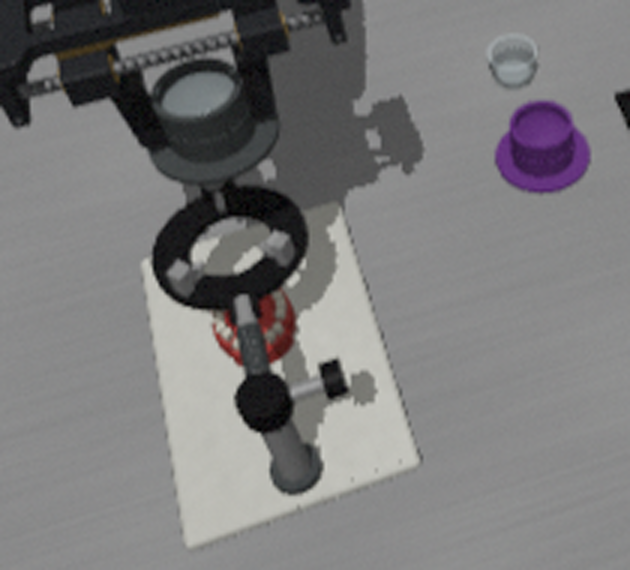

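Lens is held level, above and on the catch side of the head. Moving to just above the ball.

```bash
python3 -m jog '[{"translation":[0.05,0.2,0.2],"twist":0,"claw":45},{"translation":[0.02,0.12,0.4],"twist":0,"claw":45},{"translation":[0,0,0.4],"twist":0,"claw":45},{"translation":[0,0,0.2],"twist":0,"claw":45},{"translation":[0,0,0.1],"twist":0,"claw":45},{"translation":[0,0,0],"twist":0,"claw":45},{"translation":[0,0,0],"twist":0,"claw":45}]' 10; python3 go.py .5315 -.2199 .1433
python3 - <<'E'
from h import *
s=snap('scene'); b=s['img'][170:270,70:190]; t=snap('top')['img'][140:240,330:450]
cv2.imwrite('pics/c5.png',cv2.resize(cv2.cvtColor(np.hstack([b,t]),cv2.COLOR_RGB2BGR),None,fx=3.3,fy=3.3,interpolation=cv2.INTER_CUBIC))
E
```

```text
clock: 8.77
tool_pos: [0.5329, -0.2208, 0.1481]
eef_rot: [1.0, 0.018, 0.0, -0.0]
contact_force: [-0.4, -0.3, -1.8]
opening: 0.562
units [-0.035 -0.024  0.12 ] yaw 2.07 t 8.7667 pos [ 0.5329 -0.2208  0.1481] F [-0.39 -0.26 -1.76] open 0.562
```

View pics/c5.png

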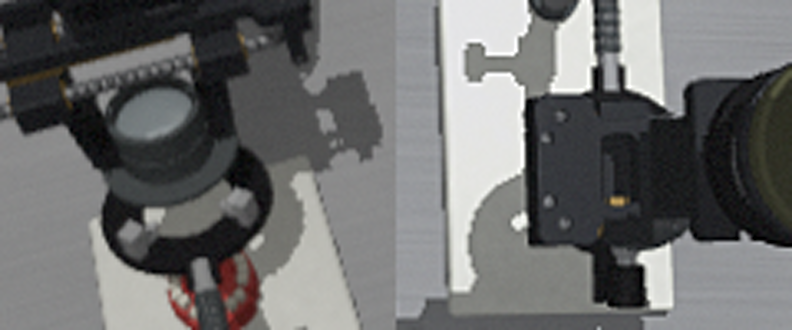

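```bash
python3 -m jog '[{"translation":[-0.03,0,0.06],"twist":0,"claw":45},{"translation":[0,0,0.06],"twist":0,"claw":45},{"translation":[0,0,0.05],"twist":0,"claw":45},{"translation":[0.02,0,0.04],"twist":0,"claw":45},{"translation":[0,0,0],"twist":0,"claw":45},{"translation":[0,0,0],"twist":0,"claw":45}]'; python3 go.py .5315 -.2199 .1433
python3 -m jog '[{"translation":[0.02,0,0.03],"twist":0,"claw":45},{"translation":[0.02,0,0.03],"twist":0,"claw":45},{"translation":[0.02,0,0.03],"twist":0,"claw":45},{"translation":[0,0,0],"twist":0,"claw":45},{"translation":[0,0,0],"twist":0,"claw":45}]'; python3 go.py .5315 -.2199 .1433
```

```text
clock: 9.37
tool_pos: [0.5322, -0.2212, 0.1394]
eef_rot: [1.0, 0.018, -0.0, -0.0]
contact_force: [-1.0, -0.6, -1.2]
opening: 0.561
units [-0.017 -0.032 -0.097] yaw 2.03 t 9.3667 pos [ 0.5322 -0.2212  0.1394] F [-0.95 -0.58 -1.24] open 0.561
clock: 9.78
tool_pos: [0.5346, -0.2211, 0.1358]
eef_rot: [1.0, 0.018, -0.0, -0.0]
contact_force: [-0.0, 0.2, -1.4]
opening: 0.565
units [-0.077 -0.032 -0.187] yaw 2.03 t 9.7833 pos [ 0.5346 -0.2211  0.1358] F [-0.02  0.17 -1.42] open 0.565
```

```bash
python3 -m jog '[{"translation":[0.03,0,0.05],"twist":0,"claw":45},{"translation":[0.03,0,0.05],"twist":0,"claw":45},{"translation":[0,0,0],"twist":0,"claw":45},{"translation":[0,0,0],"twist":0,"claw":45}]'; python3 go.py .5315 -.2199 .1433
python3 - <<'E'
from h import *
s=snap('scene'); b=s['img'][170:270,70:190]
cv2.imwrite('pics/c6.png',cv2.resize(cv2.cvtColor(b,cv2.COLOR_RGB2BGR),None,fx=5,fy=5,interpolation=cv2.INTER_CUBIC))
E
```

```text
clock: 10.12
tool_pos: [0.5375, -0.221, 0.132]
eef_rot: [1.0, 0.018, 0.0, 0.0]
contact_force: [-0.6, -0.0, -0.7]
opening: 0.563
units [-0.148 -0.034 -0.283] yaw 2.03 t 10.1167 pos [ 0.5375 -0.221   0.132 ] F [-0.6  -0.03 -0.67] open 0.563
```

View pics/c6.png

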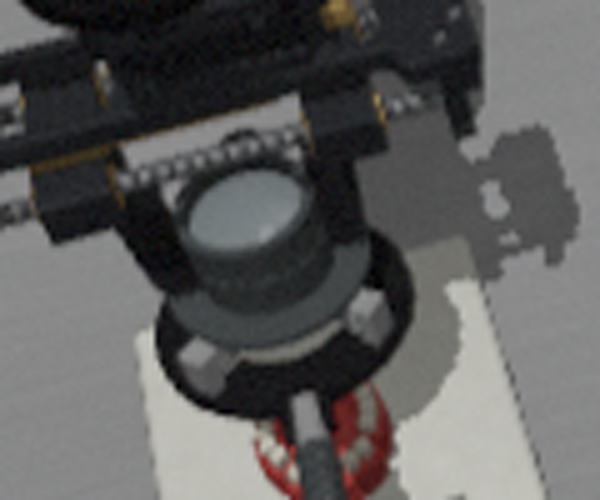

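```bash
python3 - <<'E'
from h import *
s=snap('scene'); G=np.array([.5375,-.221,.151])
for t in (0,5,10,14,18):
    R=Rotation.from_euler('z',2,degrees=True)*Rotation.from_euler('y',t,degrees=True)
    f=lambda *v:np.round((proj(s,G+R.apply(np.array(v)-[0,0,.0293]))-[70,170])*5).astype(int).tolist()
    print(t,'rimF',f(.025,0,.04),'rimB',f(-.025,0,.04),'rimL',f(0,.025,.04),'rimR',f(0,-.025,.04),'flF',f(.038,0,.002),'flL',f(0,.038,.002),'flR',f(0,-.038,.002),'barF',f(.025,0,.004))
E
```

```text
0 rimF [249, 245] rimB [228, 146] rimL [308, 175] rimR [168, 214] flF [282, 335] flL [365, 228] flR [163, 287] barF [274, 304]
5 rimF [251, 251] rimB [227, 144] rimL [308, 177] rimR [169, 216] flF [283, 334] flL [364, 224] flR [162, 282] barF [275, 303]
10 rimF [253, 256] rimB [226, 143] rimL [309, 179] rimR [169, 218] flF [283, 333] flL [362, 219] flR [161, 277] barF [275, 301]
14 rimF [254, 260] rimB [226, 142] rimL [309, 181] rimR [169, 220] flF [284, 331] flL [361, 214] flR [160, 273] barF [275, 299]
18 rimF [256, 264] rimB [225, 142] rimL [309, 182] rimR [170, 222] flF [284, 329] flL [360, 210] flR [159, 268] barF [275, 296]
```

```bash
python3 - <<'E'
from h import *
g=cv2.cvtColor(snap('scene')['img'],cv2.COLOR_RGB2GRAY).astype(float)
for k in range(-1,2):
  n=44; ys=np.arange(197,245); xs=118.5+3*k+(ys-197)*(280-245)/(350-140)
  v=cv2.remap(g.astype(np.float32),xs.astype(np.float32)[:,None],ys.astype(np.float32)[:,None],cv2.INTER_LINEAR)[:,0]
  print(k,[(int((y-170)*5),int(a)) for y,a in zip(ys,v)])
E
```

```text
-1 [(135, 44), (140, 66), (145, 109), (150, 117), (155, 85), (160, 48), (165, 26), (170, 50), (175, 95), (180, 114), (185, 116), (190, 120), (195, 121), (200, 121), (205, 122), (210, 125), (215, 125), (220, 126), (225, 126), (230, 126), (235, 127), (240, 119), (245, 92), (250, 60), (255, 45), (260, 43), (265, 42), (270, 40), (275, 40), (280, 47), (285, 48), (290, 40), (295, 43), (300, 42), (305, 42), (310, 51), (315, 64), (320, 67), (325, 67), (330, 69), (335, 67), (340, 58), (345, 68), (350, 101), (355, 103), (360, 68), (365, 28), (370, 24)]
0 [(135, 68), (140, 106), (145, 107), (150, 75), (155, 51), (160, 30), (165, 35), (170, 86), (175, 113), (180, 117), (185, 118), (190, 121), (195, 121), (200, 122), (205, 124), (210, 125), (215, 127), (220, 128), (225, 136), (230, 141), (235, 129), (240, 90), (245, 59), (250, 44), (255, 41), (260, 39), (265, 43), (270, 42), (275, 45), (280, 45), (285, 43), (290, 39), (295, 42), (300, 44), (305, 43), (310, 55), (315, 66), (320, 65), (325, 68), (330, 69), (335, 63), (340, 53), (345, 95), (350, 115), (355, 97), (360, 53), (365, 27), (370, 20)]
1 [(135, 90), (140, 85), (145, 62), (150, 54), (155, 35), (160, 27), (165, 40), (170, 89), (175, 111), (180, 118), (185, 116), (190, 119), (195, 121), (200, 125), (205, 126), (210, 129), (215, 129), (220, 130), (225, 132), (230, 108), (235, 73), (240, 52), (245, 38), (250, 36), (255, 37), (260, 40), (265, 41), (270, 40), (275, 39), (280, 37), (285, 37), (290, 39), (295, 37), (300, 40), (305, 52), (310, 63), (315, 69), (320, 68), (325, 67), (330, 67), (335, 51), (340, 82), (345, 109), (350, 113), (355, 81), (360, 14), (365, 22), (370, 27)]
```

```bash
python3 - <<'E'
from h import *
s=snap('scene'); G=np.array([.5375,-.221,.151])
im=s['img'][195:250,90:160]; im=cv2.resize(cv2.cvtColor(im,cv2.COLOR_RGB2BGR),None,fx=5.6,fy=5.6,interpolation=cv2.INTER_CUBIC)
im=np.clip(255*(im/255.)**.55,0,255).astype(np.uint8)
out=[]
for t in (0,14):
    o=im.copy();R=Rotation.from_euler('z',2,degrees=True)*Rotation.from_euler('y',t,degrees=True)
    for rad,z,c in((.025,.04,(0,255,255)),(.038,.004,(0,255,0)),(.025,.004,(255,200,0))):
        p=[(proj(s,G+R.apply(np.array([rad*np.cos(a),rad*np.sin(a),z])-[0,0,.0293]))-[90,195]+.5)*5.6 for a in np.linspace(0,6.283,60)]
        cv2.polylines(o,[np.int32(p)],True,c,1)
    out.append(o)
c5=cv2.imread('pics/c5.png')[int(25*3.3):int(80*3.3),int(20*3.3):int(90*3.3)]
c5=np.clip(255*(cv2.resize(c5,(392,308))/255.)**.55,0,255).astype(np.uint8)
cv2.imwrite('pics/c7.png',np.vstack([np.hstack([im,c5]),np.hstack(out)])[:, :790])
E
```

```text
(no output)
```

View pics/c7.png

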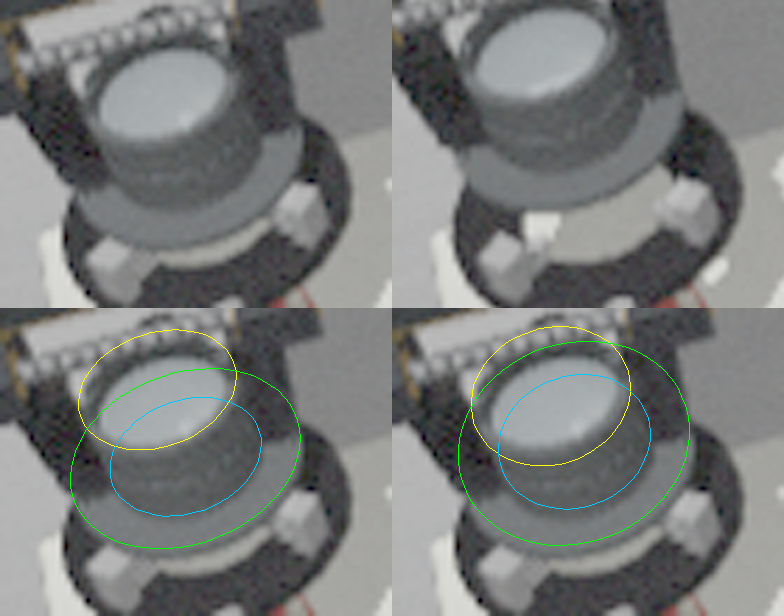

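```bash
python3 - <<'E'
from h import *
s=snap('scene')
def P(G,t,v):
    R=Rotation.from_euler('z',2,degrees=True)*Rotation.from_euler('y',t,degrees=True)
    return proj(s,np.array(G)+R.apply(np.array(v)-[0,0,.0293]))
K={'rimctr':(0,0,.038),'foot':(.025,0,.004),'flF':(.038,0,.004),'rimF':(.025,0,.04),'rimB':(-.025,0,.04)}
for t in (-5,0,5,10,14):
    print(t,{k:np.round(5.6*(P([.5375,-.221,.151],t,K[k])-P([.5329,-.2208,.1671],0,K[k])),0) for k in K})
E
```

```text
-5 {'rimctr': array([14., 41.]), 'foot': array([13., 41.]), 'flF': array([12., 39.]), 'rimF': array([12., 36.]), 'rimB': array([16., 45.])}
0 {'rimctr': array([14., 42.]), 'foot': array([14., 40.]), 'flF': array([14., 40.]), 'rimF': array([15., 43.]), 'rimB': array([14., 42.])}
5 {'rimctr': array([15., 44.]), 'foot': array([14., 38.]), 'flF': array([15., 40.]), 'rimF': array([17., 49.]), 'rimB': array([13., 40.])}
10 {'rimctr': array([15., 46.]), 'foot': array([14., 36.]), 'flF': array([16., 39.]), 'rimF': array([19., 55.]), 'rimB': array([12., 39.])}
14 {'rimctr': array([15., 47.]), 'foot': array([14., 33.]), 'flF': array([16., 38.]), 'rimF': array([21., 59.]), 'rimB': array([11., 38.])}
```

The picture shows the lens still about level, with its flange close to the claws, so the ball did not tilt it as planned. I'll back off, set the flange well over the ball, and measure forces averaged over time.

```bash
cat > force.py <<'E'
from h import *
def F(n=6):
    f=[]
    for _ in range(n): r.snapshot('top'); f.append(r.get_state()['contact_force'])
    return np.round(np.mean(f,0),2)
q=None
if __name__=='__main__':
    print('F',F()); q=r.get_state(); print(np.round(q['tool_pos'],4),q['clock'],round(q['opening'],3))
E
python3 force.py
python3 -m jog '[{"translation":[-0.02,0,-0.15],"twist":0,"claw":45},{"translation":[-0.06,-0.03,-0.2],"twist":0,"claw":45},{"translation":[-0.1,0,-0.05],"twist":0,"claw":45},{"translation":[0,0,0],"twist":0,"claw":45},{"translation":[0,0,0],"twist":0,"claw":45},{"translation":[0,0,0],"twist":0,"claw":45}]'; python3 force.py
python3 -m jog '[{"translation":[0,0,0.05],"twist":0,"claw":45},{"translation":[0,0,0.05],"twist":0,"claw":45},{"translation":[0,0,0],"twist":0,"claw":45},{"translation":[0,0,0],"twist":0,"claw":45}]'; python3 force.py
```

```text
F [ 0.78 -0.19 -0.35]
[ 0.537  -0.2211  0.1319] 10.6667 0.564
clock: 11.17
tool_pos: [0.5295, -0.2201, 0.1479]
eef_rot: [1.0, 0.018, -0.0, 0.0]
contact_force: [0.2, -0.1, -2.3]
opening: 0.563
F [ 0.41  0.18 -1.94]
[ 0.5297 -0.22    0.1478] 11.4667 0.561
clock: 11.8
tool_pos: [0.5296, -0.22, 0.1437]
eef_rot: [1.0, 0.018, -0.0, -0.0]
contact_force: [0.7, 0.3, -1.7]
opening: 0.563
F [-0.23 -0.31 -1.96]
[ 0.5298 -0.2201  0.144 ] 12.1 0.563
```

```bash
for i in 1 2; do python3 -m jog '[{"translation":[0,0,0.075],"twist":0,"claw":45},{"translation":[0,0,0],"twist":0,"claw":45},{"translation":[0,0,0],"twist":0,"claw":45}]' >/dev/null; python3 force.py; done
```

```text
F [-0.19  0.03 -1.89]
[ 0.5298 -0.2201  0.141 ] 12.65 0.563
F [ 0.18 -0.1  -1.92]
[ 0.5298 -0.2201  0.138 ] 13.2 0.561
```

```bash
for i in 1 2 ; do python3 -m jog '[{"translation":[0,0,0.06],"twist":0,"claw":45},{"translation":[0,0,0],"twist":0,"claw":45},{"translation":[0,0,0],"twist":0,"claw":45}]' >/dev/null; python3 force.py; done
python3 - <<'E'
from h import *
s=snap('scene'); G=np.array(r.get_state()['tool_pos'])+[0,0,.019]
np.save('now.npy',s['img'])
im=s['img'][190:255,85:165]; im=cv2.resize(cv2.cvtColor(im,cv2.COLOR_RGB2BGR),None,fx=5,fy=5,interpolation=cv2.INTER_CUBIC)
im=np.clip(255*(im/255.)**.55,0,255).astype(np.uint8)
o=im.copy();R=Rotation.from_euler('z',2,degrees=True)
S=np.array([.5415,-.2195,.117])
def line(P,c,cl=True): cv2.polylines(o,[np.int32([(proj(s,p)-[85,190]+.5)*5 for p in P])],cl,c,1)
A=np.linspace(0,6.283,60)
for rad,z,c in((.025,.04,(0,255,255)),(.038,.004,(0,255,0)),(.025,.004,(255,200,0))):
    line([G+R.apply([rad*np.cos(a),rad*np.sin(a),z-.0293]) for a in A],c)
line([S+R.apply([.049*np.cos(a),.049*np.sin(a),-.009]) for a in A],(0,0,255))
for sg in(1,-1):
    a=np.radians(50*sg); line([S+R.apply([.038*np.cos(a)-k*.0055*np.sin(a),.038*np.sin(a)+k*.0055*np.cos(a),.009]) for k in(-1,1)],(255,0,255))
cv2.imwrite('pics/c8.png',np.hstack([im,o]))
E
```

```text
F [-0.08  0.32 -1.91]
[ 0.5298 -0.2201  0.1356] 13.75 0.567
F [ 0.02 -0.14 -0.57]
[ 0.5298 -0.2201  0.1332] 14.3 0.563
```

View pics/c8.png

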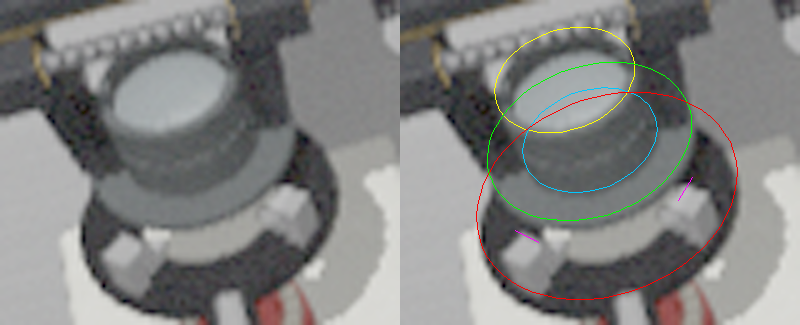

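```bash
python3 -m jog '[{"translation":[0,0,0],"twist":0,"claw":45},{"translation":[0,0,0],"twist":0,"claw":45},{"translation":[0,0,0],"twist":0,"claw":45}]' 4; python3 force.py
for i in 1 2; do python3 -m jog '[{"translation":[0,0,0.05],"twist":0,"claw":45},{"translation":[0,0,0],"twist":0,"claw":45},{"translation":[0,0,0],"twist":0,"claw":45}]' >/dev/null; python3 force.py; done
cat > tilt.py <<'E'
# lens image landmarks vs. earlier level picture: vertical profile through the glass
from h import *
s=snap('scene'); np.save('now2.npy',s['img'])
a=np.load('now.npy'); b=s['img']
o=[cv2.resize(cv2.cvtColor(i[190:255,85:165],cv2.COLOR_RGB2BGR),None,fx=5,fy=5,interpolation=cv2.INTER_CUBIC) for i in (a,b)]
cv2.imwrite('pics/c9.png',np.clip(255*(np.hstack(o)/255.)**.55,0,255).astype(np.uint8))
E
python3 tilt.py
```

```text
clock: 14.6
tool_pos: [0.5298, -0.2201, 0.1331]
eef_rot: [1.0, 0.018, 0.0, 0.0]
contact_force: [0.8, 0.2, -1.4]
opening: 0.564
F [ 0.   -0.04 -1.  ]
[ 0.5298 -0.2201  0.1331] 14.9 0.567
F [-0.2   0.04 -1.15]
[ 0.5297 -0.2201  0.1311] 15.45 0.565
F [ 0.04 -0.16 -1.22]
[ 0.5297 -0.2201  0.1291] 16.0 0.564
```

```bash
cat > glass.py <<'E'
from h import *
def ell(img):
    g=cv2.cvtColor(img,cv2.COLOR_RGB2GRAY); g=cv2.resize(g[190:260,80:170],None,fx=6,fy=6,interpolation=cv2.INTER_CUBIC)
    n,lab,st,c=cv2.connectedComponentsWithStats(((g>85)&(g<175)).astype(np.uint8))
    k=min(range(1,n),key=lambda i:abs(st[i,4]-9000)+ (0 if 1500<st[i,4]<20000 else 1e6)+20*abs(c[i][0]-230)+20*abs(c[i][1]-150))
    cs=max(cv2.findContours((lab==k).astype(np.uint8),cv2.RETR_EXTERNAL,cv2.CHAIN_APPROX_NONE)[0],key=len)
    e=cv2.fitEllipse(cs); return [np.round(np.array(e[0])/6+[80,190],1).tolist(),np.round(np.array(e[1])/6,1).tolist(),'ratio',round(e[1][0]/e[1][1],3),'area',int(st[k,4]/36)]
if __name__=='__main__': print(ell(snap('scene')['img']))
E
python3 - <<'E'
from glass import *
for f in('now','now2'): print(f,ell(np.load(f+'.npy')))
E
python3 -m jog '[{"translation":[0.06,0,0.01],"twist":0,"claw":45},{"translation":[0.06,0,0.02],"twist":0,"claw":45},{"translation":[0.05,0,0.02],"twist":0,"claw":45},{"translation":[0,0,0],"twist":0,"claw":45},{"translation":[0,0,0],"twist":0,"claw":45}]' >/dev/null; python3 force.py; python3 glass.py
python3 -m jog '[{"translation":[0,0,0.05],"twist":0,"claw":45},{"translation":[0,0,0],"twist":0,"claw":45},{"translation":[0,0,0],"twist":0,"claw":45}]' >/dev/null; python3 force.py; python3 glass.py
```

```text
now [[118.9, 208.6], [14.1, 22.9], 'ratio', 0.614, 'area', 256]
now2 [[119.8, 211.1], [16.9, 23.3], 'ratio', 0.723, 'area', 313]
F [ 0.5   0.13 -1.24]
[ 0.5365 -0.2198  0.1272] 16.7667 0.563
[[113.3, 199.3], [8.5, 46.2], 'ratio', 0.185, 'area', 236]
F [0.17 0.1  1.18]
[ 0.5365 -0.2199  0.1252] 17.3667 0.565
[[120.9, 215.3], [17.2, 23.4], 'ratio', 0.735, 'area', 321]
```

Now the glass ellipse ratio has gone from 0.61 to 0.735, which is about 14° of tilt. The force shows the lens down on the bars as well, so I'm sliding it along +x to the stops.

```bash
for i in 1 2 ; do python3 -m jog '[{"translation":[0.05,0,0],"twist":0,"claw":45},{"translation":[0.05,0,0],"twist":0,"claw":45},{"translation":[0,0,0],"twist":0,"claw":45},{"translation":[0,0,0],"twist":0,"claw":45}]' >/dev/null; python3 force.py; python3 glass.py; done
```

```text
F [ 0.95 -0.3   0.75]
[ 0.541  -0.2198  0.1252] 18.05 0.568
[[121.3, 217.0], [17.2, 23.6], 'ratio', 0.725, 'area', 322]
F [-3.53 -3.93  1.5 ]
[ 0.5441 -0.2206  0.1251] 18.7333 0.567
[[120.9, 217.9], [17.5, 23.5], 'ratio', 0.743, 'area', 327]
```

```bash
python3 tilt.py
```

```text
(no output)
```

View pics/c9.png

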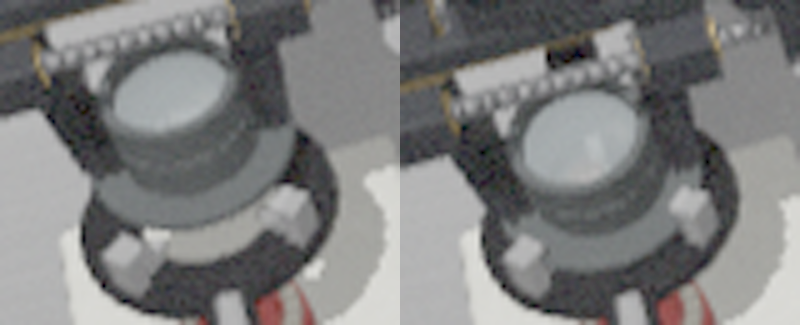

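```bash
for i in 1 2 ; do python3 -m jog '[{"translation":[0.02,0.03,0],"twist":0,"claw":45},{"translation":[0.02,0.01,0],"twist":0,"claw":45},{"translation":[0,0,0],"twist":0,"claw":45},{"translation":[0,0,0],"twist":0,"claw":45}]' >/dev/null; python3 force.py; python3 glass.py; done
```

```text
F [-3.96 -3.03  1.84]
[ 0.5457 -0.2212  0.125 ] 19.4667 0.564
[[120.7, 218.5], [17.6, 23.6], 'ratio', 0.748, 'area', 330]
F [-4.91 -0.2   2.73]
[ 0.5468 -0.2213  0.1248] 20.15 0.564
[[120.7, 218.9], [18.1, 23.7], 'ratio', 0.766, 'area', 341]
```

```bash
python3 -m jog '[{"translation":[0,0,0],"twist":0,"claw":58},{"translation":[0,0,0],"twist":0,"claw":59},{"translation":[0,0,0],"twist":0,"claw":61},{"translation":[0,0,0],"twist":0,"claw":62},{"translation":[0,0,0],"twist":0,"claw":62}]'; python3 force.py; python3 glass.py
python3 -m jog '[{"translation":[-0.05,0,-0.1],"twist":0,"claw":63},{"translation":[0,0,-0.15],"twist":0,"claw":68},{"translation":[0,0,-0.25],"twist":0,"claw":75},{"translation":[0,0,-0.4],"twist":0,"claw":75},{"translation":[0,0,-0.4],"twist":0,"claw":75},{"translation":[0,0,-0.4],"twist":0,"claw":75},{"translation":[0,0,0],"twist":0,"claw":75},{"translation":[0,0,0],"twist":0,"claw":75}]'; python3 force.py; python3 glass.py
```

```text
clock: 20.62
tool_pos: [0.5486, -0.2223, 0.1252]
eef_rot: [1.0, 0.018, 0.001, -0.0]
contact_force: [-0.3, 0.5, -0.2]
opening: 0.62
F [-0.06 -0.06  0.02]
[ 0.5479 -0.2227  0.1251] 20.9167 0.619
[[120.4, 218.0], [16.7, 23.5], 'ratio', 0.71, 'area', 313]
clock: 21.63
tool_pos: [0.5466, -0.223, 0.1945]
eef_rot: [1.0, 0.018, 0.001, 0.001]
contact_force: [-0.8, 0.2, -0.2]
opening: 0.754
F [ 0.09  0.5  -0.54]
[ 0.5454 -0.2226  0.1923] 21.9333 0.749
[[120.4, 217.9], [16.8, 23.6], 'ratio', 0.715, 'area', 315]
```

```bash
python3 -m jog '[{"translation":[-0.35,-0.03,0],"twist":0,"claw":40},{"translation":[-0.33,-0.02,0],"twist":0,"claw":0},{"translation":[0,0,0],"twist":0,"claw":0},{"translation":[0,0,0],"twist":0,"claw":0},{"translation":[0,0,0],"twist":0,"claw":0},{"translation":[0,0,0.2],"twist":0,"claw":0},{"translation":[0,0,0.2],"twist":0,"claw":0},{"translation":[0,0,0],"twist":0,"claw":0},{"translation":[0,0,0],"twist":0,"claw":0}]' 20; python3 force.py; python3 go.py .518 -.2205 .165
```

```text
clock: 22.73
tool_pos: [0.5183, -0.2214, 0.1761]
eef_rot: [1.0, 0.018, -0.001, -0.0]
contact_force: [0.6, -0.6, -0.0]
opening: 0.098
F [-0.15  0.15 -0.13]
[ 0.5188 -0.2218  0.1774] 23.0333 0.008
units [-0.019 -0.032  0.309] yaw 2.02 t 23.0333 pos [ 0.5188 -0.2218  0.1774] F [ 0.42 -0.02  0.16] open 0.008
```

```bash
for i in 1 2 3 4 5; do python3 -m jog '[{"translation":[0,0,0.06],"twist":0,"claw":0},{"translation":[0,0,0.06],"twist":0,"claw":0},{"translation":[0,0,0],"twist":0,"claw":0}]' | egrep 'tool_pos|force' | tr '\n' ' '; python3 glass.py; done
```

```text
tool_pos: [0.5183, -0.2216, 0.1719] contact_force: [-0.1, 0.1, -0.7] [[120.4, 217.9], [16.9, 23.6], 'ratio', 0.717, 'area', 317]
tool_pos: [0.5183, -0.2215, 0.167] contact_force: [0.8, 0.2, -1.0] [[120.4, 217.9], [16.9, 23.6], 'ratio', 0.718, 'area', 317]
tool_pos: [0.5183, -0.2215, 0.1622] contact_force: [-0.4, 0.0, 0.3] [[120.4, 217.9], [16.9, 23.6], 'ratio', 0.719, 'area', 317]
tool_pos: [0.5183, -0.2216, 0.1575] contact_force: [0.1, -0.6, -0.3] [[120.5, 217.9], [16.7, 23.5], 'ratio', 0.713, 'area', 313]
tool_pos: [0.5171, -0.2218, 0.1527] contact_force: [-4.2, 1.7, 5.3] [[120.9, 218.6], [16.0, 23.2], 'ratio', 0.69, 'area', 296]
```

```bash
python3 -m jog '[{"translation":[0,0,-0.2],"twist":0,"claw":0},{"translation":[0.1,0,0],"twist":0,"claw":0},{"translation":[0,0,0],"twist":0,"claw":0}]' | egrep 'tool_pos|force' | tr '\n' ' '; python3 glass.py; python3 -m jog '[{"translation":[0,0,0.1],"twist":0,"claw":0},{"translation":[0,0,0.06],"twist":0,"claw":0},{"translation":[0,0,0],"twist":0,"claw":0}]' | egrep 'tool_pos|force' | tr '\n' ' '; for i in 1 2 3; do python3 -m jog '[{"translation":[0,0,0.05],"twist":0,"claw":0},{"translation":[0,0,0.03],"twist":0,"claw":0},{"translation":[0,0,0],"twist":0,"claw":0}]' | egrep 'tool_pos|force' | tr '\n' ' '; python3 glass.py; done
```

```text
tool_pos: [0.525, -0.2215, 0.162] contact_force: [0.6, -0.2, 1.0] [[120.5, 218.0], [16.8, 23.5], 'ratio', 0.714, 'area', 315]
tool_pos: [0.5222, -0.2216, 0.1541] contact_force: [-0.3, -0.9, 1.1] tool_pos: [0.5213, -0.2217, 0.1512] contact_force: [-3.7, -1.1, 5.0] [[121.0, 218.7], [15.7, 23.2], 'ratio', 0.675, 'area', 290]
tool_pos: [0.5201, -0.2217, 0.1481] contact_force: [-5.9, -0.4, 8.1] [[121.2, 219.2], [15.2, 23.0], 'ratio', 0.66, 'area', 277]
tool_pos: [0.5217, -0.2217, 0.1449] contact_force: [-3.8, -0.3, 3.9] [[121.0, 218.0], [10.9, 22.9], 'ratio', 0.474, 'area', 196]
```

```bash
python3 -m jog '[{"translation":[0,0,-0.3],"twist":0,"claw":0},{"translation":[0,0,-0.8],"twist":0,"claw":0},{"translation":[0,0,-0.9],"twist":0,"claw":0},{"translation":[-0.5,0,-0.7],"twist":0,"claw":0},{"translation":[-0.9,0,0],"twist":0,"claw":0},{"translation":[-0.9,0,0],"twist":0,"claw":0},{"translation":[-0.9,0,0],"twist":0,"claw":0},{"translation":[0,0,0],"twist":0,"claw":0},{"translation":[0,0,0],"twist":0,"claw":0}]' | egrep 'clock|tool_pos|force' | tr '\n' ' '; python3 glass.py
python3 - <<'E'
from h import *
t=snap('top')['img'][120:240,335:455];s=snap('scene')['img'][170:290,70:190]
cv2.imwrite('pics/c10.png',np.clip(255*(cv2.resize(cv2.cvtColor(np.hstack([t,s]),cv2.COLOR_RGB2BGR),None,fx=3.3,fy=3.3,interpolation=cv2.INTER_CUBIC)/255.)**.6,0,255).astype(np.uint8))
E
```

```text
clock: 26.73 tool_pos: [0.3939, -0.2263, 0.2534] contact_force: [0.7, -0.7, -0.9] [[120.6, 216.6], [12.7, 22.4], 'ratio', 0.567, 'area', 227]
```

View pics/c10.png

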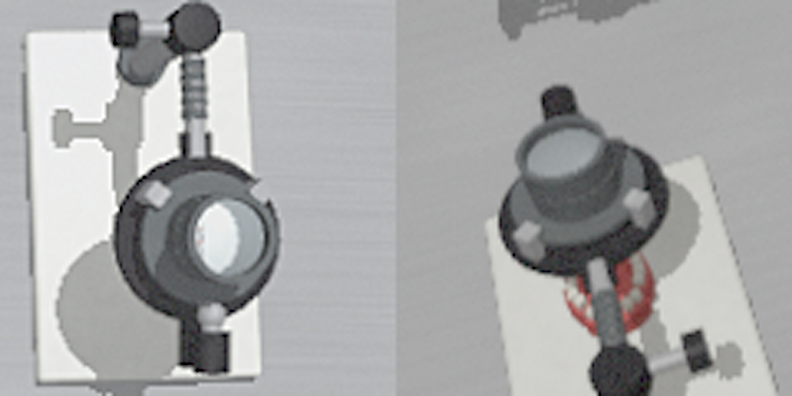

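The viewer budget is spent. The ball stands free beyond the flange edge and the head has sprung back. I'll check numerically that the flange lies under both claws, above all the right one, and that it is flat.

```bash
python3 - <<'E'
from h import *
s=snap('top');n=cv2.cvtColor(s['img'],cv2.COLOR_RGB2GRAY);o=cv2.imread('pics/top1.png',0)
for nm,g in(('before',o),('now',n)):
    print(nm,'R claw rows170-190 cols404-424');[print(' '.join('%3d'%v for v in g[y,404:424])) for y in range(170,191)]
print('now L claw rows 170-188 cols 372-392')
[print(' '.join('%3d'%v for v in n[y,372:392])) for y in range(170,189)]
S=np.array([.5415,-.2195,.110]);R=Rotation.from_euler('z',2,degrees=True)
for nm,v in {'clawR':(.0244,-.0291,.009),'clawL':(.0244,.0291,.009),'fl-y':(0,-.038,.004),'fl+y':(0,.038,.004),'fl+x':(.038,0,.004),'barrel':(0,0,.04)}.items(): print(nm,proj(s,S+R.apply(v)))
for l in('claw_left','claw_right','ball','lens_grip','seat'):
    print(l,[(c,np.round(d['location'],1).tolist(),round(d['confidence'],2)) for c in('top',) for d in r.spot_point(l,c)[:3]])
print(r.get_state()['clock'])
E
```

```text
before R claw rows170-190 cols404-424
 24  17  30  88 172 230 237 167 141 143 145 146 144 144 145 143 143 147 144 147
 33  30  23  22  46 132 244 176 145 143 142 142 144 142 145 144 144 143 142 143
 33  37  35  28  22  32  74 129 155 151 148 150 146 147 146 143 144 146 145 144
 29  39  35  33  35  26  15  33 116 149 143 141 140 140 139 139 142 140 142 142
 34  34  30  32  34  29  29  46  46  69 111 148 142 143 142 144 142 142 143 143
 36  33  34  32  29  54  79  53  60 133 154 151 145 142 142 141 146 143 145 145
 39  38  33  29  53  78  71  86 156 156 148 147 149 144 139 140 141 143 143 142
 35  33  35  28  43  66  64 153 155 124 150 152 146 148 141 144 142 143 141 144
 34  35  30  37  17  52  72 108 149 150 154 150 150 144 145 143 144 144 143 143
 35  33  30  35  52  77  88  73 107 152 120 156 152 153 151 147 146 148 148 149
 24  26  42  68  80  87  89  88  71 109 159 155  80  96 152 145 144 145 144 142
 22  38 118 157 121  88  67  32  52  75 147  87   9  47 127 149 144 143 143 142
 18  83 147 188 177 103  26  10   5  28  55  24  23  40 108 152 142 143 142 141
109  62 138 151  99  2
[... 3694 characters left out ...]
 75  78  72  48  34  36  54  45  35
 36  34  36  37  26  25  50  80  78  75  77  73  79  65  36  34  43  40  41  35
 38  35  39  37  13  29  57  82  76  75  75  77  78  60  28  37  48  38  34  35
clawR [411.82554627 178.23534324]
clawL [381.67469969 178.50931112]
fl-y [415.79820846 191.36537612]
fl+y [376.6005589  191.84138913]
fl+x [395.52972471 171.48743008]
barrel [403.93098139 190.02834437]
claw_left [('top', [178.9, 383.7], 0.97)]
claw_right [('top', [180.3, 409.9], 0.58), ('top', [210.5, 182.7], 0.54), ('top', [211.9, 157.1], 0.3)]
ball [('top', [216.5, 396.3], 0.48), ('top', [179.1, 382.1], 0.28)]
lens_grip [('top', [230.6, 270.7], 0.75), ('top', [192.9, 401.9], 0.74)]
seat []
27.1833
```

```bash
python3 - <<'E'
from h import *
s=snap('top');n=cv2.cvtColor(s['img'],cv2.COLOR_RGB2GRAY);o=cv2.imread('pics/top1.png',0)
print('before L claw');[print(' '.join('%3d'%v for v in o[y,376:390])) for y in range(174,184)]
print('front edge col 393-402');[print(y,' '.join('%3d'%v for v in n[y,393:403])) for y in range(169,176)]
for nm,g in(('before',o),('now',n)): print(nm,'catch');[print(y,' '.join('%3d'%v for v in g[y,392:410])) for y in range(206,224)]
from glass import ell
for _ in range(2): print(ell(snap('scene')['img']))
E
```

```text
before L claw
118  47  23  29  38  48  68  65  30  31  28  39  35  36
 23  24  38  64  77 100 148 145  77  30  31  32  34  35
 23  33  56  73  90 141 164 162 137  77  34  30  33  38
 35  56  77  82 126 160 157 155 163 162 117  49  32  33
 44  72  81 119 164 154 155 155 163 178 152  77  33  24
 58  73  74 113 161 158 153 156 167 160  98  23  30  50
 46  57  67  62  85 141 160 168 170 122  26  22  51 130
 20  19  49  67  54  70 137 173 158 130  96  61  62  83
 26  20  17  12  12  23  63 116 139 155 168 123  61  44
 10  27  22  22  18  19  16  48  85 121 157 147  84  41
front edge col 393-402
169  39  39  33  37  37  31  33  34  27  25
170  30  28  30  28  28  26  36  38  34  35
171  37  32  29  34  31  43  30  26  30  28
172  56  70  83  83  78  78  80  79  70  60
173  78  76  74  78  79  79  77  76  79  78
174  75  77  78  74  73  74  73  76  75  75
175  74  77  72  77  73  76  77  75  75  75
before catch
206  26  37  27  51 115 175 145   6  23  31  34  36  30  35  33  38  37  36
207  31  29   6  67 118 178 148  13  26  28  34  38  33  33  33  36  29  33
208  36  33   9  68 116 175 14
[... 1983 characters left out ...]
 138 145 144 139 121 158 216 227 226 222 221 218
217  28  13  16  57  90 103 118 123 123 115 127 202 230 221 219 218 218 217
218  23  26  20  25  78 108 112 124 119 105 156 232 225 220 219 219 217 216
219  22  16  20   8  82 125 150 173 154 150 204 250 237 227 221 220 217 218
220  15  21  20  22  53  75  90 103  98  89  95 109 121 193 226 220 220 218
221  22  22  24  15  22  31  34  32  40  34  18   0  69 191 228 221 219 217
222  17  17  22  24  24  28  27  36  36  34  26  14  81 195 228 219 218 218
223  18  15  23  23  19  31  35  37  40  35  28  13  85 196 227 218 217 217
[[120.5, 216.6], [12.7, 22.4], 'ratio', 0.567, 'area', 227]
[[120.6, 216.6], [12.7, 22.4], 'ratio', 0.569, 'area', 227]
```

```bash
python3 -c "
from plant import r
s=r.get_state();print(s['clock'],s['tool_pos'],s['contact_force']);print(r.finish_job())"
```

```text
27.3333 [ 0.39488114 -0.22600647  0.25306047] [-0.75166445 -0.61236966  0.01299961]
the job is handed in; nothing more can be done
None
```

The large lens is in the magnifier head and, as far as the last images show, snapped in and seated. I handed the job in at 27.3 s with the arm clear of everything.

**What I did:**
- I gripped the large lens in the tray and carried it to the catch side of the head.
- The jog cannot tilt the tool, so on a light 4 N grip I let the ball pivot the lens to about 14°.
- I slid it along +x until it met resistance that I took for both claw stops, let go, and pressed the catch-side rim down with the shut fingers.
- The vertical force rose to 8.1 N and fell to 3.9 N as the lens snapped in. Counting the sideways part, the push on the head peaked at about 10 N, well under two kilos.

**Last checks that agreed:**
- In the top picture the flange is centred on the seat to within about 1 mm.
- Both claw tops show uncovered, the same as before the lens went in.
- The ball is back within about 1 mm of its place, outside the flange edge.

**Checks that failed or disagreed:**
- My first attempt to tilt the lens on the ball, at a 10 N grip, did not work; I backed off and redid it.
- The heights I felt were 5–8 mm lower than the stated 117 mm seat height, so I went by contact force instead.
- The shape of the glass in the scene picture suggests the lens leans catch side down by about 4°. That is a bit more than the 1–3° head dip expected with the lens in. That estimate is rough, and I had no more picture views to check it closer.
- I did not measure again that the small lens, jaw, box and dish stayed put. I felt no contact with them, and the jaw looks undisturbed in the last picture.

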